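# Feed the walnut samples into the sample mill

### The job

Take the loose blue lid off the mill's feed hopper and lay it flat on the green mat, then pick up the sample tray by its handle and tip all five walnuts into the hopper. Set the empty tray back down upright on the bench; put the lid and the tray down gently, without dropping them, and leave everything else on the bench where it stands.

Things in the scene. Friction and masses are not known exactly. Their poses are not given: they have to be found in the camera images.
- mill: White bench-top sample mill, fixed to the bench: 200 x 200 mm base, 55 mm high, with a square steel feed hopper on it and a 110 mm high motor housing behind the hopper, reaching 220 mm behind the origin (its +x side). Control strip with a red button on its -x side. Origin on the bench under the centre of the hopper; z up.
- hopper_mouth (a point): Centre of the feed hopper's square mouth, at rim height, 140 mm above the bench; axes as the mill's. The mouth is 160 x 160 mm inside, with a flange of 188 x 188 mm outside; the funnel narrows to 100 x 100 mm at its floor, 80 mm below the rim.
- lid: Loose navy-blue hopper lid: 180 x 180 x 8 mm plate, with a 138 x 138 x 8 mm plug under it that sits inside the mouth at the start, and a white upright grip fin on top, 16 mm thick (lid x), 90 mm long (lid y) and 40 mm high. 0.22 kg. Origin at the centre of the plug's underside: plate top at z = 16 mm, fin from z = 16 to 56 mm.
- mat: Green mat, fixed, 220 x 220 x 3 mm, flat on the bench. Origin at the centre of its underside.
- tray: Boat-shaped aluminium sample tray, 195 mm long (x), 112 mm wide (y), about 0.26 kg. Flat floor 90 mm long; at both ends the floor slopes up at 25 degrees to a pouring lip 97 mm from the middle, 25 mm high. Side walls 4 mm thick, 42 mm high. Both ends are alike; it pours from either. Origin at the centre of its underside.
- tray_handle (a point): Centre of the tray's blue bridge handle, 86 mm above the tray's origin: a straight bar along tray y from side wall to side wall, 112 mm long, 16 mm thick (tray x), 18 mm high, above the middle of the tray. Axes as the tray's.
- nut0: Walnut, brown, 32 mm thick and 37 mm long, 15 g; one of five lying in the tray at the start. Origin at its centre.
- nut1: Walnut, brown, 32 mm thick and 37 mm long, 15 g; one of five lying in the tray at the start. Origin at its centre.
- nut2: Walnut, brown, 32 mm thick and 37 mm long, 15 g; one of five lying in the tray at the start. Origin at its centre.
- nut3: Walnut, brown, 32 mm thick and 37 mm long, 15 g; one of five lying in the tray at the start. Origin at its centre.
- nut4: Walnut, brown, 32 mm thick and 37 mm long, 15 g; one of five lying in the tray at the start. Origin at its centre.
- jar: Bystander: amber glass jar, 64 mm across, 100 mm high. Origin under its centre.
- bottle: Bystander: white bottle with blue cap, 60 mm across, 160 mm high. Origin under its centre.
- probe: Bystander: aluminium compression probe standing on its disc, 50 mm across, 70 mm high. Origin under its centre.
- weight: Bystander: brass calibration weight, 38 mm across, 60 mm high. Origin under its centre.
- brush: Bystander: red-handled cleaning brush lying flat, 180 mm long (its x). Origin under its centre.
- beaker: Bystander: white ceramic cup, 76 mm across, 90 mm high. Origin under its centre.
Mind the look-alikes: they are no part of the job. Leave any yellow look-alike of the nut2 alone. What is shaped like the nut3 but yellow is not meant.

How it is judged (in metres and radians):
On the way, in this order (a step that is already met when the one before it is completed fails the run):
1. the lid lies flat on the mat (horizontal distance between lid and mat below 0.06 m and angle between lid's own z axis and vertical below 0.1 rad and height (world z) of lid below 0.012 m and linear speed of lid below 0.05 m/s), for 0.2 s.
2. the tray is tipped over the hopper (angle between tray's own z axis and vertical above 0.5 rad and horizontal distance between tray and mill below 0.2 m and height (world z) of tray above 0.12 m), for 0.2 s.
At the end, for the whole second after the job is handed in: All five walnuts lie at rest inside the hopper (centres within the mouth's 160 x 160 mm and at least 5 mm below the rim); the lid lies flat and still on the mat, its centre within 60 mm of the mat's centre; the tray stands upright (within 0.1 rad), empty and still on the bench (all of step 1 and angle between tray's own z axis and vertical below 0.1 rad and height (world z) of tray below 0.012 m and linear speed of tray below 0.05 m/s and x of nut0 in the frame of hopper_mouth between -0.08 and 0.08 m and y of nut0 in the frame of hopper_mouth between -0.08 and 0.08 m and z of each of nut0, nut1, nut2, nut3, nut4 in the frame of hopper_mouth below -0.005 m and linear speed of each of nut0, nut1, nut2, nut3, nut4 below 0.08 m/s and x of nut1 in the frame of hopper_mouth between -0.08 and 0.08 m and y of nut1 in the frame of hopper_mouth between -0.08 and 0.08 m and x of nut2 in the frame of hopper_mouth between -0.08 and 0.08 m and y of nut2 in the frame of hopper_mouth between -0.08 and 0.08 m and x of nut3 in the frame of hopper_mouth between -0.08 and 0.08 m and y of nut3 in the frame of hopper_mouth between -0.08 and 0.08 m and x of nut4 in the frame of hopper_mouth between -0.08 and 0.08 m and y of nut4 in the frame of hopper_mouth between -0.08 and 0.08 m); the robot touches nothing.
It fails at once if the lid is dropped or slammed down (faster than 0.7 m/s near the bench) (height (world z) of lid below 0.04 m and linear speed of lid above 0.7 m/s).
It fails at once if the tray is dropped or slammed down (faster than 0.7 m/s near the bench) (height (world z) of tray below 0.04 m and linear speed of tray above 0.7 m/s).
It fails at once if a bystander (jar, bottle, probe, weight, brush, cup) is moved by more than 30 mm or knocked over (distance of any of jar, bottle, probe, weight, brush, beaker from where it was at the start of the episode above 0.03 m or angle between any of jar, bottle, probe, weight, brush, beaker's own z axis and vertical above 0.5 rad).
It also fails if it takes over 72 s, if anything falls off the work surface, if the arm or the gripper's body presses on something with over 40 N, if the wrist force passes 120 N, or if a joint passes its speed limit or range.

### The arm

A 6-joint arm with a two-finger parallel gripper is mounted at the origin on the work surface. World frame = base frame: x ahead of the robot, y to its left, z up, the work surface at z = 0. Lengths are in mm, angles in rad, forces in N, time in s.
With the tool pointing down it reaches from about 350 to 875 mm from the base axis. Payload 4.2 kg.
Tool frame: the origin (TCP) lies on the mounting face of the last link; the fingertips stand 173 mm ahead of it and the grasp point (between the pads) lies 155 mm ahead of it; z points along the fingers, y is the line along which they close (so a half turn about z gives the same grasp; the last joint's range is limited). The gripper opens to 85 mm and grips with 20 to 120 N. Pads are 22 mm wide; open, the fingers measure 114 mm over their backs; the gripper's body (76 mm by 85 mm) begins 54 mm behind the grasp point. The pads swing forward as they close: fully open they stand 13 mm farther back than shut.
Start: joints at [-1.024, 0.385, 0.008, 0, -1.194, -0.259], TCP at [177.419, -599.268, 404.712] pointing down, gripper open.
Joint ranges: [-3.14, 3.14], [-1.21, 2.06], [-1.07, 1.41], [-3.16, 2.05], [-2.99, -0.16], [-3.1, 3.1]. Speed limits (rad/s): [2.79, 2.79, 3.14, 3.14, 3.14, 3.14].

### API

Orientations are given as a unit quaternion [x, y, z, w].
In Python, from bench import arm gives the robot as it stands. The module is installed in compiled form; this text tells all that it offers.
- The arm moves only by the tool move_arm, never from a script. Its arguments are lists of equal length, an entry for each row: "fingers": the finger opening in mm, from 0 to 85.4; "travel": the shift along the tool's x, y, z in mm, a list of three; "dr": the turn, a rotation vector about the tool's x, y, z in rad, a list of three. A call has 1 to 10 rows; each row is the pose to reach, as a shift and turn from the pose commanded when the call began, along the tool's axes at that moment; what a row does not reach only later rows make up. A row lasts 1/10 s, in which the tool goes at most 50 mm and 8.59 degrees, less where a joint would pass 70% of its speed; a pose out of reach is approached as far as the arm can. A call with a gripper value outside its range is refused whole. The fingers move at their own pace and stop on an object; the grip force is fixed at half the most. Time passes only in rows, so rows that repeat a pose let the fingers close. It gives the time, the measured TCP pose, the force, the opening and the grip force at its end, in the units of the state.
- arm.read_state(): the state, without advancing time (a new reading comes with each control period).
- arm.get_image(name): name is "side" or "top"; returns the picture (480x640x3 uint8, red, green, blue); there is no depth.
- arm.camera_model(name): a dict with "intrinsics" (3x3 intrinsics, pixels), "pose" (4x4, takes a point from camera to world coordinates). Camera axes: x right, y up, looking along -z (the intrinsics and any distortion apply to the point x, -y, -z); pixel columns grow to the right and rows downward; lengths in mm; the calibration is good to about 2 mm. A picture is of the moment at which its call begins. camera_model takes no time and is no camera call.
- arm.job_done(): hands the job in; it is judged then, once.
The state is a dict: "clock": time; "joints": joint angles; "joint_vel": joint speeds; "joint_efforts": joint torques, N m; "position": TCP position; "ee_rot": TCP orientation; "contact_force": force on the tool from outside, world axes, zero at the start; "wrist_torque": the same for the moment, N m; "gripper_width": finger opening in mm; "grasp_force": force on a finger pad.
Only numpy, scipy, OpenCV 4.12 (cv2) and the standard library are available. Lean on these libraries where they do the work, as an engineer would, in place of code of your own. Each camera call takes 0.05 s, during which the arm holds its last target. There are 200 camera calls.

## Working session

There is one attempt and no reset: what is moved stays moved. The work goes in short steps, Python scripts to look and compute and a tool call to move; the robot and the scene stay as the last step left them, time stands still between calls to the robot, and variables do not carry over. Pictures are saved under pics/ and viewed, at most 10 in all, crops included, and the job is handed in when it is done.

Besides the shell and the picture viewer there is one more tool, called after "Call:" by a JSON object that holds its "op" and its "data". move_arm: Moves the arm, as the interface text tells. Its arguments: {"type":"object","properties":{"fingers":{"type":"array","items":{"type":"number"}},"travel":{"type":"array","items":{"type":"array","items":{"type":"number"}}},"dr":{"type":"array","items":{"type":"array","items":{"type":"number"}}}},"required":["fingers","travel","dr"]}

```bash
mkdir -p pics
python3 - <<'E'
from bench import arm
import cv2,numpy as np
np.set_printoptions(suppress=True,precision=4)
for n in("side","top"):
    cv2.imwrite(f"pics/{n}0.png",arm.get_image(n)[:,:,::-1]); m=arm.camera_model(n); print(n,m)
print(arm.read_state())
E
```

```text
side {'intrinsics': array([[433.7077,   0.    , 321.4611],
       [  0.    , 433.7077, 240.4545],
       [  0.    ,   0.    ,   1.    ]]), 'pose': array([[   0.9813,    0.121 ,   -0.1496,  378.6049],
       [  -0.1909,    0.5138,   -0.8364, -879.4916],
       [  -0.0243,    0.8493,    0.5273,  654.4261],
       [   0.    ,    0.    ,    0.    ,    1.    ]])}
top {'intrinsics': array([[523.5362,   0.    , 310.5776],
       [  0.    , 523.5362, 240.8122],
       [  0.    ,   0.    ,   1.    ]]), 'pose': array([[   0.0028,    0.9979,   -0.064 ,  441.0922],
       [  -1.    ,    0.0022,   -0.009 ,  -16.0358],
       [  -0.0088,    0.064 ,    0.9979, 1546.9158],
       [   0.    ,    0.    ,    0.    ,    1.    ]])}
{'clock': 0.1, 'joints': array([-1.0244,  0.3855,  0.0068, -0.0004, -1.194 , -0.2586]), 'joint_vel': array([-0.0004, -0.0027,  0.0041,  0.0037, -0.0017,  0.0026]), 'joint_efforts': array([ -0.0006, -39.332 ,  18.8929,   4.1979,  -0.0026,   0.    ]), 'position': array([ 177.3775, -599.1196,  403.7265]), 'ee_rot': array([-0.1433,  0.9897,  0.001 , -0.0002]), 'contact_force': array([-1.0046,  0.5222,  0.2851]), 'wrist_torque': array([ 0.057 , -0.0124,  0.0072]), 'grasp_force': 0.0, 'gripper_width': 85.21909022581868}
```

View pics/top0.png

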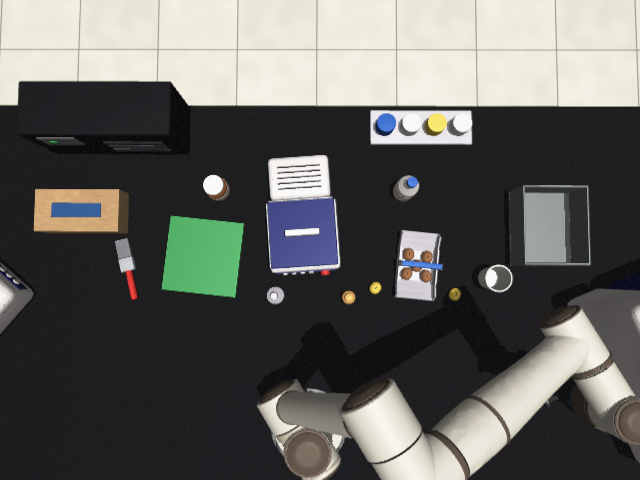

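View pics/side0.png

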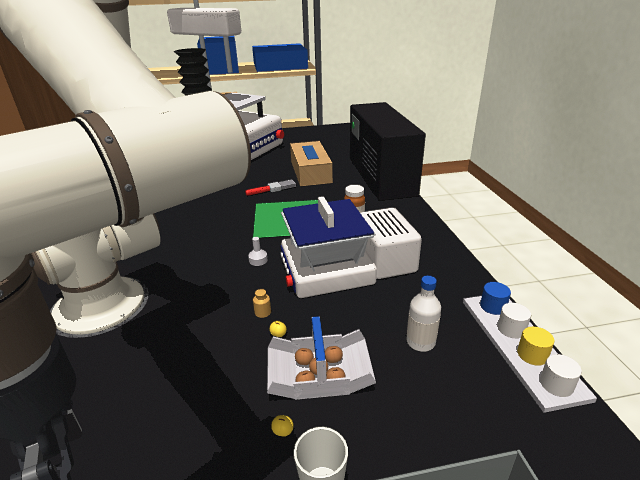

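The top view (up = +x, left = +y) shows the lid at (302,233) with its fin at (302,232), the green mat at (203,256) and the tray at (418,265) with its blue handle and brown nuts at (408,253), (426,256), (407,273), (426,275), plus one under the bar. The side view agrees.

Possible confusions:
- **Lid:** blue knob (386,124), bottle cap (411,183), blue label (75,210). Only (302,233) is a navy plate with a white fin.
- **Tray:** grey bin (550,225). The boat with a blue bridge is (418,265).
- **Nuts:** yellow look-alikes (375,288) and (455,294), which I leave alone.

```bash
cat > h.py <<'E'
import cv2,numpy as np
from bench import arm
np.set_printoptions(suppress=True,precision=2)
def ray(n,p):
    m=arm.camera_model(n);K=m["intrinsics"];T=m["pose"]
    d=np.linalg.inv(K)@[p[0],p[1],1]; d=T[:3,:3]@(d*[1,-1,-1]); return T[:3,3],d
def onz(n,p,z):
    o,d=ray(n,p); return (o+d*(z-o[2])/d[2])[:2]
def proj(n,X):
    m=arm.camera_model(n);T=m["pose"];c=T[:3,:3].T@(np.array(X)-T[:3,3]);c=c*[1,-1,-1];u=m["intrinsics"]@c;return u[:2]/u[2]
def mask(im,lo,hi,box):
    hsv=cv2.cvtColor(im,cv2.COLOR_RGB2HSV);m=cv2.inRange(hsv,np.array(lo),np.array(hi))
    k=np.zeros_like(m);x0,y0,x1,y1=box;k[y0:y1,x0:x1]=m[y0:y1,x0:x1];return k
def rect(n,m,z):
    c=max(cv2.findContours(m,0,cv2.CHAIN_APPROX_NONE)[0],key=cv2.contourArea)
    P=np.array([onz(n,p,z) for p in c[:,0,:]],np.float32)
    return cv2.minAreaRect(P)
E
python3 - <<'E'
from h import *
im=arm.get_image("top")
print("lid",rect("top",mask(im,(112,80,30),(130,255,255),(250,185,350,285)),148))
print("fin",rect("top",mask(im,(0,0,150),(180,60,255),(280,222,325,243)),188))
print("mat",rect("top",mask(im,(45,80,60),(80,255,255),(150,200,260,310)),3))
print("handle",rect("top",mask(im,(100,120,60),(125,255,255),(392,250,450,280)),95))
print("tray",rect("top",mask(im,(0,0,110),(180,60,255),(390,225,448,305)),34))
s=arm.get_image("side")
m=mask(s,(105,120,60),(125,255,255),(305,310,335,370))
ys,xs=np.nonzero(m);print("side handle",xs.min(),xs.max(),ys.min(),ys.max(),[(y,xs[ys==y].mean()) for y in (ys.min(),ys.max())])
cv2.imwrite("pics/crop.png",cv2.resize(im[140:310,150:480],None,fx=2.4,fy=2.4,interpolation=2)[:,:,::-1])
for q in [(349,297),(375,288),(455,294),(404,188),(275,295),(495,278),(213,187),(125,262)]: print(q,onz("top",q,30))
E
```

```text
lid ((552.53515625, 19.156997680664062), (178.43789672851562, 178.226318359375), 4.0183210372924805)
fin ((552.4326782226562, 18.815410614013672), (17.034496307373047, 88.69300079345703), 3.9420275688171387)
mat ((494.4356994628906, 316.8292236328125), (221.5874786376953, 222.26979064941406), 83.98065185546875)
handle ((469.408203125, -309.9788818359375), (108.72834014892578, 16.776039123535156), 84.93875885009766)
tray ((420.60369873046875, -307.1036376953125), (114.51609802246094, 98.04945373535156), 83.84600067138672)
side handle 312 324 316 360 [(np.int64(316), np.float64(317.0)), (np.int64(360), np.float64(320.0))]
(349, 297) [ 376.41 -113.61]
(375, 288) [ 402.47 -188.59]
(455, 294) [ 385.96 -418.48]
(404, 188) [ 693.43 -274.6 ]
(275, 295) [381.48  99.82]
(495, 278) [ 432.22 -534.15]
(213, 187) [695.65 283.69]
(125, 262) [475.55 536.53]
```

View pics/crop.png

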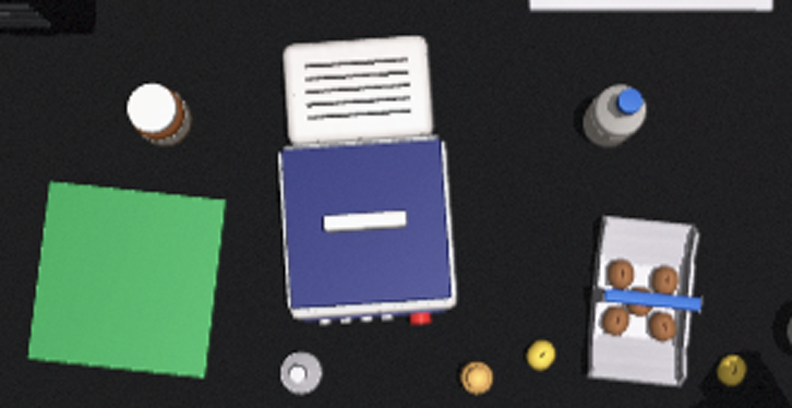

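Crop confirmed: navy lid with white fin in the mouth, tray with a blue bar and five brown nuts; the yellow balls are outside the tray.

```bash
cat >> h.py <<'E'
from scipy.spatial.transform import Rotation as R
def tool(a,tilt=0):
    "tool down with y axis at world angle a (deg); then tilted by tilt deg about tool x"
    a=np.radians(a);y=np.array([np.cos(a),np.sin(a),0]);z=np.array([0,0,-1.]);
    return R.from_matrix(np.c_[np.cross(y,z),y,z])*R.from_euler('x',tilt,degrees=True)
def delta(P,Rt):
    s=arm.read_state();r=R.from_quat(s["ee_rot"])
    print("t",s["clock"],"pos",s["position"],"travel",r.inv().apply(np.array(P)-s["position"]),"dr",np.round((r.inv()*Rt).as_rotvec(),4),"joints",s["joints"],"w",s["gripper_width"])
E
python3 -c "
from h import *
delta((552.5,19,400),tool(184))"
```

```text
t 0.2 pos [ 177.4  -599.17  404.05] travel [-535.08  486.32    4.63] dr [ 0.    0.   -1.35] joints [-1.02  0.39  0.01 -0.   -1.19 -0.26] w 85.5776394957255
```

Call:
{"op": "move_arm", "data": {"fingers": [85,85,85,85,85,85,85,85,85,85], "travel": [[-535,486,4],[-535,486,4],[-535,486,4],[-535,486,4],[-535,486,4],[-535,486,4],[-535,486,4],[-535,486,4],[-535,486,4],[-535,486,4]], "dr": [[0,0,-1.35],[0,0,-1.35],[0,0,-1.35],[0,0,-1.35],[0,0,-1.35],[0,0,-1.35],[0,0,-1.35],[0,0,-1.35],[0,0,-1.35],[0,0,-1.35]]}}

```text
clock: 1.2
position: [437.3, -169.9, 402.2]
ee_rot: [0.731, -0.682, 0.0, -0.0]
contact_force: [1.4, -0.4, -0.4]
gripper_width: 85.1
grasp_force: 0.0
```

```bash
python3 -c "
from h import *
delta((552.5,19,400),tool(184))"
```

```text
t 1.2 pos [ 437.32 -169.86  402.19] travel [-180.37 -128.06    2.26] dr [-0. -0. -0.] joints [-0.02  0.12 -0.36 -0.   -1.09  0.09] w 85.08344974472872
```

Call:
{"op": "move_arm", "data": {"fingers": [60,60,60,60,60,60,60,60,60,60], "travel": [[-180.4,-128,0],[-180.4,-128,0],[-180.4,-128,0],[-180.4,-128,0],[-180.4,-128,0],[-180.4,-128,0],[-180.4,-128,25],[-180.4,-128,50],[-180.4,-128,50],[-180.4,-128,50]], "dr": [[0,0,0],[0,0,0],[0,0,0],[0,0,0],[0,0,0],[0,0,0],[0,0,0],[0,0,0],[0,0,0],[0,0,0]]}}

```text
clock: 2.2
position: [552.3, 15.8, 352.4]
ee_rot: [0.73, -0.683, 0.0, 0.0]
contact_force: [-0.1, 0.3, 0.1]
gripper_width: 60.3
grasp_force: 0.0
```

```bash
python3 -c "
from h import *
delta((552.5,19,330),tool(184))
s=arm.get_image('side')
cv2.imwrite('pics/g1.png',cv2.resize(s[100:320,200:450],None,fx=2.5,fy=2.5)[:,:,::-1])"
```

```text
t 2.2 pos [552.35  15.83 352.37] travel [-3.17 -0.37 22.37] dr [ 0. -0. -0.] joints [ 0.32  0.31 -0.25  0.   -1.02 -0.26] w 60.28688345748282
```

View pics/g1.png

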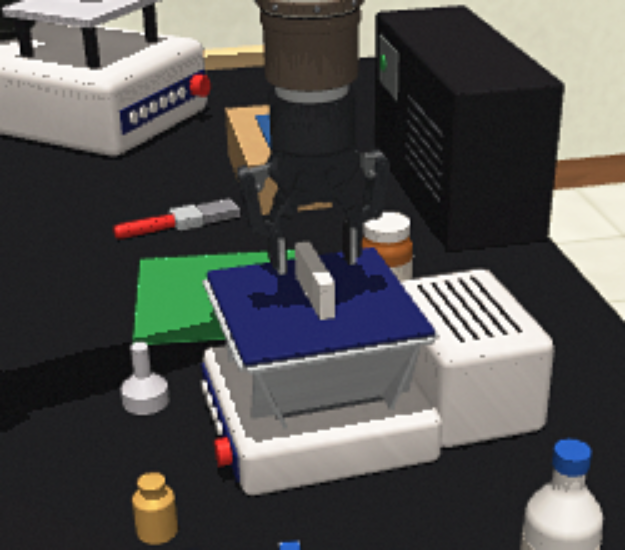

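The fingers at crop (280,255) and (353,245) straddle the fin at (315,280). Descend and close.

Call:
{"op": "move_arm", "data": {"fingers": [60,60,60,10,10,10,10,10,10,10], "travel": [[-3,0,12],[-3,0,22],[-3,0,22],[-3,0,22],[-3,0,22],[-3,0,22],[-3,0,22],[-3,0,22],[-3,0,22],[-3,0,22]], "dr": [[0,0,0],[0,0,0],[0,0,0],[0,0,0],[0,0,0],[0,0,0],[0,0,0],[0,0,0],[0,0,0],[0,0,0]]}}

```text
clock: 3.25
position: [552.5, 19.8, 330.4]
ee_rot: [0.73, -0.683, 0.0, -0.0]
contact_force: [-0.2, 0.4, 3.3]
gripper_width: 15.4
grasp_force: 59.7
```

```bash
python3 -c "
from h import *
delta((552.5,19,400),tool(184)); print(arm.read_state()['grasp_force'])"
```

```text
t 3.25 pos [552.46  19.76 330.42] travel [  0.76  -0.05 -69.58] dr [-0.  0. -0.] joints [ 0.33  0.33 -0.28  0.   -0.96 -0.26] w 15.373779784421522
59.730080366134644
```

Call:
{"op": "move_arm", "data": {"fingers": [10,10,10,10,10,10,10,10,10,10], "travel": [[0,0,-5],[0,0,-15],[0,0,-30],[0,0,-45],[-15,2,-60],[-40,6,-65],[-70,12,-65],[-100,18,-65],[-130,24,-65],[-160,30,-65]], "dr": [[0,0,0],[0,0,0],[0,0,0],[0,0,0],[0,0,0],[0,0,0],[0,0,0],[0,0,0],[0,0,0],[0,0,0]]}}

```text
clock: 4.25
position: [511.0, 178.3, 395.3]
ee_rot: [0.73, -0.683, -0.0, 0.0]
contact_force: [0.1, 0.5, -2.9]
gripper_width: 15.0
grasp_force: 59.2
```

```bash
python3 -c "
from h import *
delta((494.4,317.6,300),tool(184)); print(arm.read_state()['grasp_force'])
cv2.imwrite('pics/g2.png',arm.get_image('side')[:,:,::-1])"
```

```text
t 4.25 pos [511.02 178.31 395.27] travel [-140.07    7.27   95.29] dr [ 0.  0. -0.] joints [ 0.64  0.25 -0.21 -0.   -1.11 -0.57] w 15.025860110047246
59.16844367980957
```

View pics/g2.png

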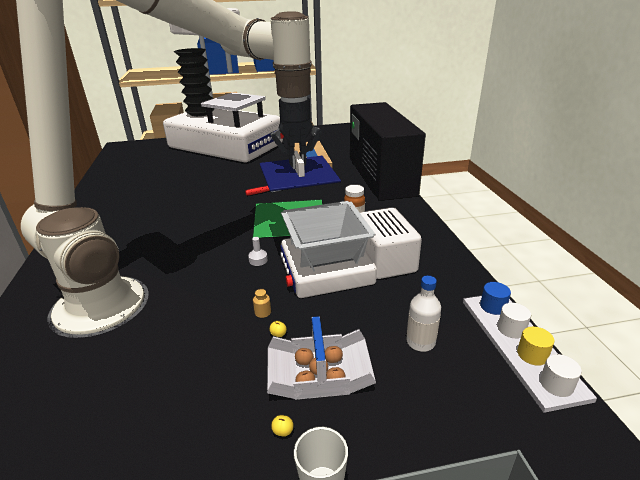

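The lid is held level at (300,172) and the hopper at (328,235) is open. Go on to the mat.

Call:
{"op": "move_arm", "data": {"fingers": [10,10,10,10,10,10,10,10,10,10], "travel": [[-35,2,5],[-70,4,20],[-100,5,40],[-125,6,65],[-137,7,90],[-140,7,115],[-140,7,140],[-140,7,160],[-140,7,172],[-140,7,180]], "dr": [[0,0,0],[0,0,0],[0,0,0],[0,0,0],[0,0,0],[0,0,0],[0,0,0],[0,0,0],[0,0,0],[0,0,0]]}}

```text
clock: 5.3
position: [495.4, 316.5, 214.2]
ee_rot: [0.73, -0.683, 0.0, 0.001]
contact_force: [0.7, 0.1, -1.5]
gripper_width: 15.1
grasp_force: 59.0
```

```bash
python3 -c "
from h import *
delta((494.4,317.6,201.5),tool(184)); print(arm.read_state()['contact_force'])"
```

```text
t 5.3 pos [495.39 316.45 214.19] travel [-1.22  0.9  12.69] dr [ 0. -0. -0.] joints [ 0.84  0.52 -0.31  0.   -0.74 -0.78] w 15.121782930313595
[ 0.74  0.1  -1.49]
```

Call:
{"op": "move_arm", "data": {"fingers": [10,10,10,10,10,10], "travel": [[0,0,4],[0,0,7],[0,0,9],[0,0,11],[0,0,12],[0,0,12]], "dr": [[0,0,0],[0,0,0],[0,0,0],[0,0,0],[0,0,0],[0,0,0]]}}

```text
clock: 5.9
position: [495.3, 316.6, 203.1]
ee_rot: [0.73, -0.683, 0.0, -0.0]
contact_force: [-0.4, -0.5, -1.7]
gripper_width: 15.0
grasp_force: 59.0
```

Call:
{"op": "move_arm", "data": {"fingers": [10,10,10,10,10], "travel": [[0,0,1],[0,0,1.5],[0,0,2],[0,0,2.5],[0,0,2.5]], "dr": [[0,0,0],[0,0,0],[0,0,0],[0,0,0],[0,0,0]]}}

```text
clock: 6.4
position: [495.3, 316.6, 200.8]
ee_rot: [0.73, -0.683, 0.0, -0.0]
contact_force: [-0.6, -0.6, 0.1]
gripper_width: 15.1
grasp_force: 59.5
```

Force changed sign, so the lid has touched down. Open and rise.

Call:
{"op": "move_arm", "data": {"fingers": [60,60,60,60,60,60,60,60,60,60], "travel": [[0,0,0],[0,0,0],[0,0,0],[0,0,-10],[0,0,-40],[0,0,-80],[0,0,-120],[0,0,-160],[0,0,-180],[0,0,-180]], "dr": [[0,0,0],[0,0,0],[0,0,0],[0,0,0],[0,0,0],[0,0,0],[0,0,0],[0,0,0],[0,0,0],[0,0,0]]}}

```text
clock: 7.4
position: [495.7, 316.7, 385.7]
ee_rot: [0.731, -0.683, 0.0, -0.005]
contact_force: [0.4, -0.4, 0.5]
gripper_width: 59.5
grasp_force: 0.0
```

```bash
python3 -c "
from h import *
delta((469.4,-310,380),tool(175))
im=arm.get_image('side');cv2.imwrite('pics/g3.png',cv2.resize(im[60:300,180:480],None,fx=2,fy=2)[:,:,::-1])
t=arm.get_image('top')
print('handle',rect('top',mask(t,(100,120,60),(125,255,255),(392,250,450,280)),95))
print('lid',rect('top',mask(t,(112,80,30),(130,255,255),(140,190,265,310)),19))"
```

```text
t 7.4 pos [495.69 316.73 385.66] travel [623.55  68.53   1.46] dr [-0.01  0.01  0.15] joints [ 0.84  0.33 -0.12  0.   -1.11 -0.78] w 59.51414819790584
handle ((469.408203125, -309.9788818359375), (108.72834014892578, 16.776039123535156), 84.93875885009766)
lid ((496.3336181640625, 315.14886474609375), (175.8961181640625, 177.0167694091797), 3.7226810455322266)
```

View pics/g3.png

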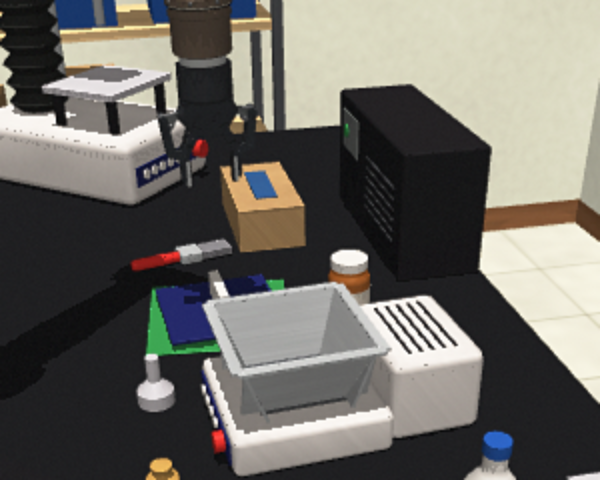

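The lid lies flat on the mat (crop (215,305)), measured at (496,315) against the mat centre (494,317). Now the tray.

Call:
{"op": "move_arm", "data": {"fingers": [60,60,60,60,60,60,60,60,60,60], "travel": [[623.5,68.5,0],[623.5,68.5,0],[623.5,68.5,0],[623.5,68.5,0],[623.5,68.5,0],[623.5,68.5,0],[623.5,68.5,0],[623.5,68.5,0],[623.5,68.5,0],[623.5,68.5,0]], "dr": [[0,0,0.155],[0,0,0.155],[0,0,0.155],[0,0,0.155],[0,0,0.155],[0,0,0.155],[0,0,0.155],[0,0,0.155],[0,0,0.155],[0,0,0.155]]}}

```text
clock: 8.5
position: [473.2, -184.9, 379.1]
ee_rot: [-0.675, 0.737, 0.001, -0.001]
contact_force: [0.7, 0.6, 1.0]
gripper_width: 60.2
grasp_force: 0.0
```

```bash
python3 -c "
from h import *
delta((469.4,-310,310),tool(175))"
```

```text
t 8.5 pos [ 473.2  -184.9   379.06] travel [124.97  -7.41  69.01] dr [ 0.  0. -0.] joints [-0.05  0.21 -0.31 -0.   -1.05 -0.04] w 60.2467919233401
```

Call:
{"op": "move_arm", "data": {"fingers": [60,60,60,60,60,60,60,60,60,60], "travel": [[40,-3,0],[80,-5,10],[110,-7,30],[125,-7,50],[125,-7,69],[125,-7,90],[125,-7,90],[125,-7,90],[125,-7,90],[125,-7,90]], "dr": [[0,0,0],[0,0,0],[0,0,0],[0,0,0],[0,0,0],[0,0,0],[0,0,0],[0,0,0],[0,0,0],[0,0,0]]}}

```text
clock: 9.5
position: [470.4, -308.1, 291.6]
ee_rot: [-0.676, 0.737, -0.001, 0.0]
contact_force: [0.2, 0.4, -0.5]
gripper_width: 60.0
grasp_force: 0.0
```

```bash
python3 -c "
from h import *
delta((469.4,-310,241),tool(175))
s=arm.get_image('side')
cv2.imwrite('pics/g4.png',cv2.resize(s[200:440,200:450],None,fx=2.4,fy=2.4)[:,:,::-1])"
```

```text
t 9.5 pos [ 470.4  -308.05  291.56] travel [ 2.    0.92 50.56] dr [-0. -0. -0.] joints [-0.29  0.39 -0.3   0.   -0.88  0.2 ] w 59.99926159196731
```

View pics/g4.png

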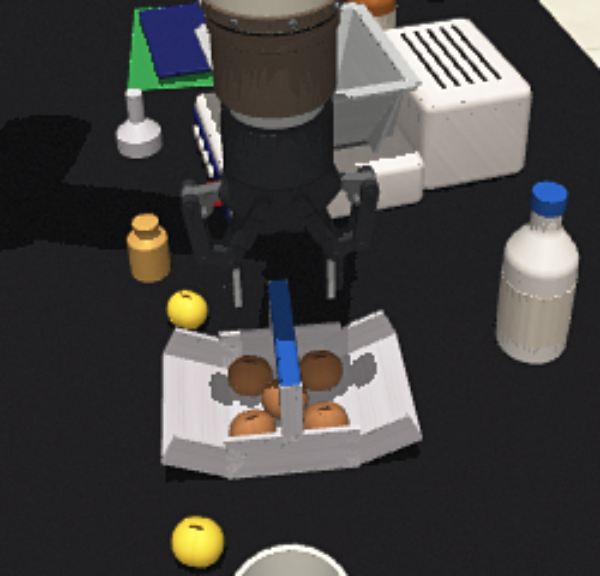

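The fingers at crop (238,285) and (331,280) straddle the blue bar at (285,330). Descend and close.

Call:
{"op": "move_arm", "data": {"fingers": [60,60,60,60,5,5,5,5,5,5], "travel": [[2,1,20],[2,1,38],[2,1,50],[2,1,50],[2,1,50],[2,1,50],[2,1,50],[2,1,50],[2,1,50],[2,1,50]], "dr": [[0,0,0],[0,0,0],[0,0,0],[0,0,0],[0,0,0],[0,0,0],[0,0,0],[0,0,0],[0,0,0],[0,0,0]]}}

```text
clock: 10.55
position: [469.3, -310.2, 241.5]
ee_rot: [-0.675, 0.737, -0.001, 0.0]
contact_force: [-0.1, 1.1, 5.9]
gripper_width: 14.8
grasp_force: 60.0
```

Call:
{"op": "move_arm", "data": {"fingers": [5,5,5,5,5,5,5,5,5,5], "travel": [[0,0,-3],[0,0,-10],[0,0,-25],[0,0,-45],[0,0,-68],[0,0,-92],[0,0,-116],[0,0,-138],[0,0,-155],[0,0,-165]], "dr": [[0,0,0],[0,0,0],[0,0,0],[0,0,0],[0,0,0],[0,0,0],[0,0,0],[0,0,0],[0,0,0],[0,0,0]]}}

```text
clock: 11.55
position: [468.6, -310.0, 406.4]
ee_rot: [-0.675, 0.738, -0.0, 0.0]
contact_force: [0.3, -0.6, -4.5]
gripper_width: 14.9
grasp_force: 58.7
```

```bash
cat >> h.py <<'E'
def pour(th,xl=-25,zl=155,yaw=4,yl=0):
    "TCP pose with the +x lip at mill (xl,yl), height zl (+clearance), tray tilted th deg"
    t=np.radians(th); z=zl+max(0,57.7*np.sin(np.radians(25-th)))
    Rz=R.from_euler('z',yaw,degrees=True); Rt=Rz*R.from_euler('y',th,degrees=True)
    lip=np.array([552.5,19,0])+R.from_euler('z',4,degrees=True).apply([xl,yl,0])+[0,0,z]
    return lip+Rt.apply(np.array([0,0,86+155])-[97,0,25]), tool(180+yaw,-th)
E
python3 -c "
from h import *
P,r=pour(0);print(P);delta(P,r)
for t in (20,40,65): P,r=pour(t);print(t,P)"
```

```text
[430.8   10.49 395.39]
t 11.55 pos [ 468.6  -309.95  406.42] travel [-315.86   65.91   11.06] dr [-0.    0.   -0.16] joints [-0.3   0.28 -0.15 -0.   -1.15  0.21] w 14.94371745835919
20 [510.33  16.05 396.18]
40 [591.94  21.76 382.82]
65 [681.95  28.05 334.2 ]
```

Call:
{"op": "move_arm", "data": {"fingers": [5,5,5,5,5,5,5,5,5,5], "travel": [[-8,2,0],[-24,5,0],[-48,10,0],[-76,16,0],[-106,22,0],[-136,28,0],[-166,35,0],[-196,41,0],[-226,47,0],[-256,53,0]], "dr": [[0,0,0],[0,0,-0.01],[0,0,-0.02],[0,0,-0.03],[0,0,-0.05],[0,0,-0.07],[0,0,-0.09],[0,0,-0.11],[0,0,-0.13],[0,0,-0.145]]}}

```text
clock: 12.55
position: [437.1, -48.5, 404.0]
ee_rot: [0.727, -0.686, -0.001, 0.001]
contact_force: [0.2, -0.1, -3.2]
gripper_width: 15.0
grasp_force: 58.7
```

```bash
python3 -c "
from h import *
P,r=pour(0);delta(P,r)"
```

```text
t 12.55 pos [437.1  -48.52 404.05] travel [-59.28   2.82   8.69] dr [ 0.    0.   -0.01] joints [ 0.26  0.06 -0.42 -0.   -1.09 -0.2 ] w 15.036740949080942
```

Call:
{"op": "move_arm", "data": {"fingers": [5,5,5,5,5,5], "travel": [[-25,1,0],[-43,2,2],[-54,3,5],[-59,3,7],[-59,3,7],[-59,3,7]], "dr": [[0,0,-0.01],[0,0,-0.01],[0,0,-0.01],[0,0,-0.01],[0,0,-0.01],[0,0,-0.01]]}}

```text
clock: 13.15
position: [432.2, 8.1, 398.2]
ee_rot: [0.73, -0.683, -0.0, 0.0]
contact_force: [0.5, -0.4, -3.2]
gripper_width: 15.0
grasp_force: 58.7
```

```bash
python3 -c "
from h import *
for t in (2,4,6,8,10,12,14,16,18,20):
  P,r=pour(t);print(t);delta(P,r)" | cut -c1-130; cat >/dev/null; python3 -c "
from h import *
cv2.imwrite('pics/g5.png',arm.get_image('side')[:,:,::-1])"
```

```text
2
t 13.15 pos [432.17   8.07 398.16] travel [-2.53 -6.39  1.36] dr [-0.03 -0.   -0.  ] joints [ 0.4   0.06 -0.44  0.   -1.07 -0.33] 
4
t 13.15 pos [432.17   8.07 398.16] travel [ -2.55 -14.1    0.23] dr [-0.07 -0.   -0.  ] joints [ 0.4   0.06 -0.44  0.   -1.07 -0.3
6
t 13.15 pos [432.17   8.07 398.16] travel [ -2.58 -21.9   -0.6 ] dr [-0.1 -0.  -0. ] joints [ 0.4   0.06 -0.44  0.   -1.07 -0.33] 
8
t 13.15 pos [432.17   8.07 398.16] travel [ -2.6  -29.8   -1.13] dr [-0.14 -0.   -0.  ] joints [ 0.4   0.06 -0.44  0.   -1.07 -0.3
10
t 13.15 pos [432.17   8.07 398.16] travel [ -2.62 -37.77  -1.37] dr [-0.17 -0.   -0.  ] joints [ 0.4   0.06 -0.44  0.   -1.07 -0.3
12
t 13.15 pos [432.17   8.07 398.16] travel [ -2.65 -45.82  -1.3 ] dr [-0.21 -0.   -0.  ] joints [ 0.4   0.06 -0.44  0.   -1.07 -0.3
14
t 13.15 pos [432.17   8.07 398.16] travel [ -2.67 -53.93  -0.94] dr [-0.24 -0.   -0.  ] joints [ 0.4   0.06 -0.44  0.   -1.07 -0.3
16
t 13.15 pos [432.17   8.07 398.16] travel [ -2.7  -62.09  -0.28] dr [-0.28 -0.   -0.  ] joints [ 0.4   0.06 -0.44  0.   -1.07 -0.3
18
t 13.15 pos [432.17   8.07 398.16] travel [ -2.72 -70.29   0.67] dr [-0.31  0.   -0.  ] joints [ 0.4   0.06 -0.44  0.   -1.07 -0.3
20
t 13.15 pos [432.17   8.07 398.16] travel [ -2.75 -78.52   1.92] dr [-0.35  0.   -0.  ] joints [ 0.4   0.06 -0.44  0.   -1.07 -0.3
```

View pics/g5.png

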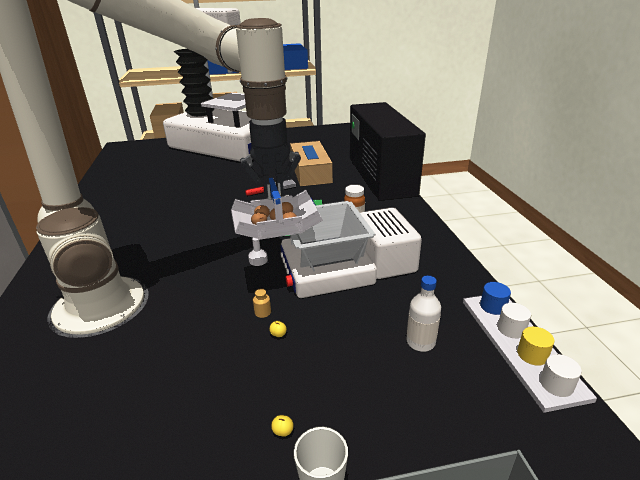

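The tray is level at (275,215) with the nuts in it, its +x lip over the open hopper (340,230). Start tipping slowly about that lip.

Call:
{"op": "move_arm", "data": {"fingers": [5,5,5,5,5,5,5,5,5,5], "travel": [[-1,-6,0],[-2,-14,-0.5],[-2.5,-22,-1],[-2.5,-30,-1],[-2.5,-38,-1.5],[-2.5,-46,-1.5],[-2.5,-54,-1],[-2.5,-62,-0.5],[-2.5,-70,0.5],[-2.5,-78.5,2]], "dr": [[-0.035,0,0],[-0.07,0,0],[-0.105,0,0],[-0.14,0,0],[-0.175,0,0],[-0.21,0,0],[-0.245,0,0],[-0.28,0,0],[-0.315,0,0],[-0.35,0,0]]}}

```text
clock: 14.2
position: [511.2, 15.3, 396.5]
ee_rot: [0.719, -0.673, -0.119, 0.127]
contact_force: [0.4, -0.8, -3.6]
gripper_width: 15.2
grasp_force: 58.8
```

```bash
python3 -c "
from h import *
for t in (20,22,25,28,31,34,37,40):
  P,r=pour(t);print(t,end=' ');delta(P,r)"
```

```text
20 t 14.2 pos [511.22  15.34 396.5 ] travel [-0.76  0.68  0.59] dr [ 0.  0. -0.] joints [ 0.32  0.28 -0.16 -0.09 -1.47 -0.24] w 15.170777916413678
22 t 14.2 pos [511.22  15.34 396.5 ] travel [-0.8  -7.6  -0.78] dr [-0.03  0.   -0.  ] joints [ 0.32  0.28 -0.16 -0.09 -1.47 -0.24] w 15.170777916413678
25 t 14.2 pos [511.22  15.34 396.5 ] travel [ -0.85 -20.23  -2.33] dr [-0.09  0.   -0.  ] joints [ 0.32  0.28 -0.16 -0.09 -1.47 -0.24] w 15.170777916413678
28 t 14.2 pos [511.22  15.34 396.5 ] travel [ -0.91 -32.04  -6.1 ] dr [-0.14  0.   -0.  ] joints [ 0.32  0.28 -0.16 -0.09 -1.47 -0.24] w 15.170777916413678
31 t 14.2 pos [511.22  15.34 396.5 ] travel [ -0.96 -44.03  -9.25] dr [-0.19  0.   -0.  ] joints [ 0.32  0.28 -0.16 -0.09 -1.47 -0.24] w 15.170777916413678
34 t 14.2 pos [511.22  15.34 396.5 ] travel [ -1.01 -56.17 -11.77] dr [-0.24  0.   -0.  ] joints [ 0.32  0.28 -0.16 -0.09 -1.47 -0.24] w 15.170777916413678
37 t 14.2 pos [511.22  15.34 396.5 ] travel [ -1.07 -68.42 -13.65] dr [-0.3  0.  -0. ] joints [ 0.32  0.28 -0.16 -0.09 -1.47 -0.24] w 15.170777916413678
40 t 14.2 pos [511.22  15.34 396.5 ] travel [ -1.12 -80.75 -14.88] dr [-0.35  0.   -0.  ] joints [ 0.32  0.28 -0.16 -0.09 -1.47 -0.24] w 15.170777916413678
```

Call:
{"op": "move_arm", "data": {"fingers": [5,5,5,5,5,5,5,5,5,5], "travel": [[-1,-7.5,-1],[-1,-16,-2],[-1,-24,-3.5],[-1,-32,-6],[-1,-40,-8],[-1,-48,-10],[-1,-56,-12],[-1,-64,-13],[-1,-72,-14],[-1,-80.5,-15]], "dr": [[-0.035,0,0],[-0.07,0,0],[-0.105,0,0],[-0.14,0,0],[-0.175,0,0],[-0.21,0,0],[-0.245,0,0],[-0.28,0,0],[-0.315,0,0],[-0.35,0,0]]}}

```text
clock: 15.2
position: [592.0, 21.6, 382.9]
ee_rot: [0.686, -0.642, -0.234, 0.25]
contact_force: [0.4, -0.7, -3.1]
gripper_width: 14.9
grasp_force: 58.9
```

```bash
python3 -c "
from h import *
for t in (40,45,50,55,60,65,70):
  P,r=pour(t);print(t,end=' ');delta(P,r)
im=arm.get_image('side')
cv2.imwrite('pics/g6.png',cv2.resize(im[90:320,200:450],None,fx=2.4,fy=2.4)[:,:,::-1])"
```

```text
40 t 15.2 pos [591.97  21.6  382.9 ] travel [-0.15 -0.03  0.08] dr [ 0.  0. -0.] joints [ 0.28  0.5   0.12 -0.14 -1.87 -0.21] w 14.939223762279035
45 t 15.2 pos [591.97  21.6  382.9 ] travel [ -0.24 -19.23  -7.56] dr [-0.09  0.   -0.  ] joints [ 0.28  0.5   0.12 -0.14 -1.87 -0.21] w 14.939223762279035
50 t 15.2 pos [591.97  21.6  382.9 ] travel [ -0.33 -39.01 -13.49] dr [-0.17  0.   -0.  ] joints [ 0.28  0.5   0.12 -0.14 -1.87 -0.21] w 14.939223762279035
55 t 15.2 pos [591.97  21.6  382.9 ] travel [ -0.41 -59.24 -17.68] dr [-0.26  0.   -0.  ] joints [ 0.28  0.5   0.12 -0.14 -1.87 -0.21] w 14.939223762279035
60 t 15.2 pos [591.97  21.6  382.9 ] travel [ -0.49 -79.76 -20.08] dr [-0.35  0.   -0.  ] joints [ 0.28  0.5   0.12 -0.14 -1.87 -0.21] w 14.939223762279035
65 t 15.2 pos [591.97  21.6  382.9 ] travel [  -0.56 -100.4   -20.7 ] dr [-0.44  0.   -0.  ] joints [ 0.28  0.5   0.12 -0.14 -1.87 -0.21] w 14.939223762279035
70 t 15.2 pos [591.97  21.6  382.9 ] travel [  -0.62 -121.02  -19.5 ] dr [-0.52  0.   -0.  ] joints [ 0.28  0.5   0.12 -0.14 -1.87 -0.21] w 14.939223762279035
```

View pics/g6.png

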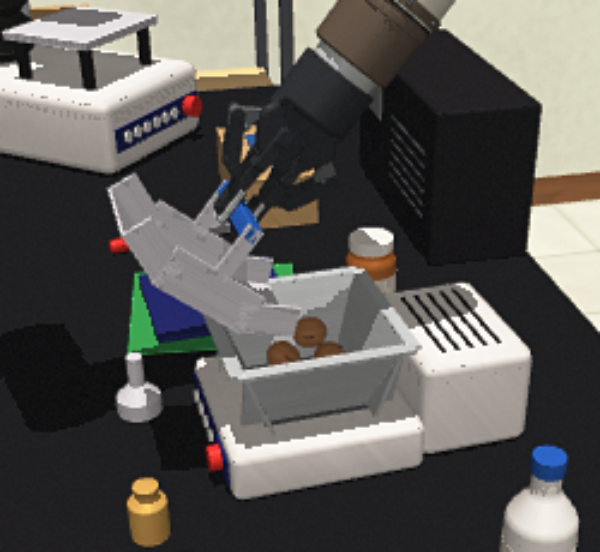

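Three nuts already lie in the hopper at crop (283,352), (310,332) and (328,350), and the tray is clear of the rim. Continue tipping.

Call:
{"op": "move_arm", "data": {"fingers": [5,5,5,5,5,5,5,5,5,5], "travel": [[0,-9.5,-4],[0,-19,-7.5],[0,-29,-11],[0,-39,-13.5],[0,-49,-16],[0,-59,-17.5],[0,-69.5,-19],[0,-80,-20],[0,-90,-20.5],[-0.5,-100.5,-20.5]], "dr": [[-0.044,0,0],[-0.087,0,0],[-0.131,0,0],[-0.175,0,0],[-0.218,0,0],[-0.262,0,0],[-0.305,0,0],[-0.349,0,0],[-0.393,0,0],[-0.436,0,0]]}}

```text
clock: 16.25
position: [681.6, 28.2, 333.5]
ee_rot: [0.616, -0.577, -0.367, 0.392]
contact_force: [0.0, -0.7, -3.2]
gripper_width: 15.0
grasp_force: 59.2
```

Call:
{"op": "move_arm", "data": {"fingers": [5,5,5,5,5], "travel": [[0,0,0],[0,0,0],[0,0,0],[0,0,0],[0,0,0]], "dr": [[0,0,0],[0,0,0],[0,0,0],[0,0,0],[0,0,0]]}}

```text
clock: 16.75
position: [680.5, 29.0, 334.7]
ee_rot: [0.616, -0.576, -0.367, 0.392]
contact_force: [0.0, 0.2, -2.0]
gripper_width: 15.1
grasp_force: 59.2
```

```bash
python3 -c "
from h import *
P,r=pour(65);delta(P,r)
im=arm.get_image('side');m=mask(im,(3,90,40),(16,255,200),(240,130,345,250))
for c in cv2.findContours(m,0,2)[0]:
  if cv2.contourArea(c)>15: print(cv2.boundingRect(c),cv2.contourArea(c))
for t in (50,35,20,0): P,r=pour(t);delta(P,r)"
```

```text
t 16.75 pos [680.54  29.01 334.71] travel [ 1.05 -1.03 -1.  ] dr [-0.  0. -0.] joints [ 0.24  0.77  0.42 -0.22 -2.34 -0.23] w 15.063546716023126
(306, 239, 11, 4) 16.5
(319, 234, 12, 7) 44.5
(333, 233, 12, 6) 24.0
(301, 172, 16, 14) 74.5
t 16.8 pos [680.55  29.04 334.6 ] travel [ 1.22 51.67 31.43] dr [ 0.26  0.   -0.  ] joints [ 0.24  0.77  0.42 -0.22 -2.34 -0.23] w 14.748282810180847
t 16.8 pos [680.55  29.04 334.6 ] travel [ 1.38 94.08 76.41] dr [ 0.52  0.   -0.  ] joints [ 0.24  0.77  0.42 -0.22 -2.34 -0.23] w 14.748282810180847
t 16.8 pos [680.55  29.04 334.6 ] travel [  1.55 127.95 128.7 ] dr [ 0.79  0.   -0.  ] joints [ 0.24  0.77  0.42 -0.22 -2.34 -0.23] w 14.748282810180847
t 16.8 pos [680.55  29.04 334.6 ] travel [  1.77 160.92 201.29] dr [ 1.13  0.   -0.  ] joints [ 0.24  0.77  0.42 -0.22 -2.34 -0.23] w 14.748282810180847
```

Call:
{"op": "move_arm", "data": {"fingers": [5,5,5,5,5,5,5,5,5,5], "travel": [[0,10,4],[0.5,30,15],[1,51.5,30],[1,67,44],[1,81,59],[1.5,94,75],[1.5,106,91],[1.5,117,109],[1.5,128,127],[1.5,128,127]], "dr": [[0.05,0,0],[0.15,0,0],[0.26,0,0],[0.35,0,0],[0.437,0,0],[0.524,0,0],[0.611,0,0],[0.7,0,0],[0.786,0,0],[0.786,0,0]]}}

```text
clock: 17.8
position: [508.8, 15.6, 398.2]
ee_rot: [0.72, -0.672, -0.119, 0.127]
contact_force: [0.1, -0.6, -2.4]
gripper_width: 15.2
grasp_force: 59.2
```

```bash
python3 -c "
from h import *
for t in (20,14,7,0): P,r=pour(t);delta(P,r)"
```

```text
t 17.8 pos [508.76  15.61 398.2 ] travel [-0.34 -2.19  1.35] dr [ 0.  0. -0.] joints [ 0.33  0.27 -0.16 -0.09 -1.48 -0.23] w 15.228163242390409
t 17.8 pos [508.76  15.61 398.2 ] travel [-0.29 21.9   7.07] dr [ 0.11  0.   -0.  ] joints [ 0.33  0.27 -0.16 -0.09 -1.48 -0.23] w 15.228163242390409
t 17.8 pos [508.76  15.61 398.2 ] travel [-0.23 48.29 16.7 ] dr [ 0.23  0.   -0.  ] joints [ 0.33  0.27 -0.16 -0.09 -1.48 -0.23] w 15.228163242390409
t 17.8 pos [508.76  15.61 398.2 ] travel [-0.18 72.45 29.4 ] dr [ 0.35  0.   -0.  ] joints [ 0.33  0.27 -0.16 -0.09 -1.48 -0.23] w 15.228163242390409
```

Call:
{"op": "move_arm", "data": {"fingers": [5,5,5,5,5,5], "travel": [[0,22,5],[0,48,14],[0,72,25],[0,72,25],[0,72,25],[0,72,25]], "dr": [[0.11,0,0],[0.23,0,0],[0.35,0,0],[0.35,0,0],[0.35,0,0],[0.35,0,0]]}}

```text
clock: 18.4
position: [437.0, 11.4, 398.2]
ee_rot: [0.73, -0.683, -0.0, 0.0]
contact_force: [0.1, -0.2, -2.8]
gripper_width: 15.0
grasp_force: 59.5
```

```bash
python3 -c "
from h import *
delta((469,-310,400),tool(175)); print(arm.read_state()['contact_force'])"
```

```text
t 18.4 pos [437.04  11.39 398.17] travel [322.81 -10.36  -1.78] dr [ 0.   -0.    0.15] joints [ 0.4   0.06 -0.43  0.   -1.07 -0.33] w 14.98670948264934
[ 0.13 -0.23 -2.85]
```

Call:
{"op": "move_arm", "data": {"fingers": [5,5,5,5,5,5,5,5,5,5], "travel": [[10,0,0],[35,-1,0],[70,-2,0],[110,-4,0],[150,-5,0],[190,-6,0],[230,-7,0],[265,-8,0],[295,-9,0],[312,-10,0]], "dr": [[0,0,0],[0,0,0.02],[0,0,0.04],[0,0,0.06],[0,0,0.08],[0,0,0.1],[0,0,0.12],[0,0,0.14],[0,0,0.15],[0,0,0.155]]}}

```text
clock: 19.4
position: [467.5, -302.7, 396.6]
ee_rot: [-0.674, 0.739, 0.001, -0.001]
contact_force: [0.5, 0.0, -2.8]
gripper_width: 14.8
grasp_force: 59.5
```

```bash
python3 -c "
from h import *
delta((469,-310,250),tool(175)); print(arm.read_state()['contact_force'])
a=arm.get_image('side');b=arm.get_image('top')
cv2.imwrite('pics/g7.png',np.hstack([cv2.resize(a[150:400,180:480],(400,333)),cv2.resize(b[180:305,230:380],(400,333),interpolation=2)])[:,:,::-1])"
```

```text
t 19.4 pos [ 467.46 -302.68  396.64] travel [  7.17  -2.49 146.63] dr [ 0.  0. -0.] joints [-0.28  0.28 -0.17  0.   -1.12  0.19] w 14.783903899866253
[ 0.51  0.01 -2.82]
```

View pics/g7.png

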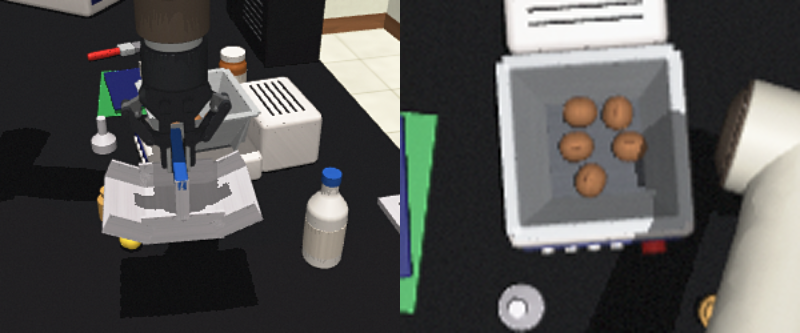

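All five nuts are in the hopper (right panel, around (580,112), (618,112), (577,147), (628,147), (591,180)) and the tray is empty. Set it back on its spot.

Call:
{"op": "move_arm", "data": {"fingers": [5,5,5,5,5,5,5,5,5,5], "travel": [[4,-1,5],[7,-2,20],[7,-2,42],[7,-2,66],[7,-2,90],[7,-2,112],[7,-2,128],[7,-2,138],[7,-2,144],[7,-2,147]], "dr": [[0,0,0],[0,0,0],[0,0,0],[0,0,0],[0,0,0],[0,0,0],[0,0,0],[0,0,0],[0,0,0],[0,0,0]]}}

```text
clock: 20.5
position: [468.6, -306.4, 250.6]
ee_rot: [-0.676, 0.737, -0.0, -0.0]
contact_force: [-0.1, -0.5, -3.6]
gripper_width: 14.9
grasp_force: 59.4
```

Call:
{"op": "move_arm", "data": {"fingers": [5,5,5,5,5,5], "travel": [[0,0,2],[0,0,4],[0,0,5],[0,0,6],[0,0,7],[0,0,7]], "dr": [[0,0,0],[0,0,0],[0,0,0],[0,0,0],[0,0,0],[0,0,0]]}}

```text
clock: 21.1
position: [468.3, -306.7, 243.7]
ee_rot: [-0.675, 0.738, 0.0, 0.0]
contact_force: [-0.7, 0.3, -2.6]
gripper_width: 15.2
grasp_force: 59.4
```

Call:
{"op": "move_arm", "data": {"fingers": [5,5,5,5,5], "travel": [[0,0,1],[0,0,1.5],[0,0,2],[0,0,2.5],[0,0,2.5]], "dr": [[0,0,0],[0,0,0],[0,0,0],[0,0,0],[0,0,0]]}}

```text
clock: 21.6
position: [468.3, -306.6, 241.6]
ee_rot: [-0.675, 0.737, -0.0, -0.0]
contact_force: [-1.6, 0.4, 0.0]
gripper_width: 15.1
grasp_force: 59.9
```

Call:
{"op": "move_arm", "data": {"fingers": [60,60,60,60,60,60,60,60,60,60], "travel": [[0,0,0.5],[0,0,0.5],[0,0,0.5],[0,0,0.5],[0,0,-10],[0,0,-30],[0,0,-60],[0,0,-90],[0,0,-110],[0,0,-120]], "dr": [[0,0,0],[0,0,0],[0,0,0],[0,0,0],[0,0,0],[0,0,0],[0,0,0],[0,0,0],[0,0,0],[0,0,0]]}}

```text
clock: 22.6
position: [468.6, -306.8, 364.3]
ee_rot: [-0.675, 0.737, -0.002, 0.001]
contact_force: [-0.6, 0.9, -0.5]
gripper_width: 60.4
grasp_force: 0.0
```

Call:
{"op": "move_arm", "data": {"fingers": [60,60,60,60,60], "travel": [[0,0,0],[0,0,0],[0,0,0],[0,0,0],[0,0,0]], "dr": [[0,0,0],[0,0,0],[0,0,0],[0,0,0],[0,0,0]]}}

```text
clock: 23.1
position: [468.3, -306.6, 360.3]
ee_rot: [-0.675, 0.738, 0.001, -0.0]
contact_force: [0.1, -0.1, 0.1]
gripper_width: 60.5
grasp_force: 0.0
```

```bash
python3 -c "
from h import *
s=arm.get_image('side');o=cv2.cvtColor(cv2.imread('pics/side0.png'),cv2.COLOR_BGR2RGB)
for im in (o,s):
  m=mask(im,(105,120,60),(125,255,255),(295,300,345,375));ys,xs=np.nonzero(m);print('handle side',xs.mean(),ys.mean(),len(xs),ys.min(),ys.max())
t=arm.get_image('top')
print('lid',rect('top',mask(t,(112,80,30),(130,255,255),(140,190,265,310)),19))
m=mask(t,(3,90,40),(16,255,200),(265,195,340,275));print('nuts',[onz('top',cv2.minEnclosingCircle(c)[0],80) for c in cv2.findContours(m,0,2)[0] if cv2.contourArea(c)>20])
st=arm.read_state();print(st['clock'],st['position'],st['contact_force'],st['gripper_width'])"
```

```text
handle side 317.94087403598974 338.65552699228795 389 316 360
handle side 317.0744416873449 339.0 403 315 364
lid ((496.386962890625, 315.1524658203125), (175.7469482421875, 177.3644561767578), 3.8139843940734863)
nuts [array([516.35,  22.54]), array([554.1 , -17.63]), array([552.9 ,  38.38]), array([589.32,  35.49]), array([588.26,  -3.92])]
23.2 [ 468.38 -306.65  360.65] [-0.1  -0.21 -0.32] 60.03004651933642
```

The tray's handle is back where it began, so it stands upright on the bench. The lid is on the mat, and all five nuts are within ±45 mm of the mouth centre.

```bash
python3 -c "
from bench import arm
print(arm.job_done())"
```

```text
the job is handed in; nothing more can be done
None
```

I handed the job in at about 23 s: the lid is flat on the mat, all five walnuts are in the hopper, and the empty tray is upright on the bench with the gripper clear; no verdict came back.

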